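Index the collar and pin it

TASK

Take the red-headed index pin out of its wooden block, put its point into the hole of the bright steel collar in the blue fixture, and with it turn the collar counter-clockwise (seen from above) under light downward pressure until the pin finds the matching hole hidden in the sprung plate below; then push the pin fully home, shoulder down on the collar, and let go. Feel for the hole and do not force the pin, and leave the tools lying about where they are.

Things in the scene. Friction and masses are not known exactly. Their poses are not given: they have to be found in the camera images.
- fixture: Indexing fixture, fixed to the worktop: dark round foot 160 mm across, on it a blue drum 148 mm across, 46 mm high, in which the collar turns about the drum's upright axis. More than 40 N between pin and fixture (collar and plate included) counts as forcing. Origin: on the axis, at the underside (worktop height); z up; x points away from the robot, give or take 0.4 rad.
- plate_top (a point): Point on the fixture's axis at the height of the hidden steel plate's flat top, 18 mm below the collar's top. The plate does not turn. Pressed by the pin it gives on a spring (from about 3.5 N, then 1.5 N per mm) for 6 mm and is then solid.
- plate_axis (a point): Same axis, 20 mm above the worktop. The plate's one hole (14 mm, 45 mm from the axis) cannot be seen, only felt: 0.4 to 1.35 rad counter-clockwise from where the collar's hole starts. As the pin comes over it the plate springs up round its point: the upward force goes and the pin cannot be moved round any more. It can then go 14 mm below the plate's rest height, to its shoulder; below is empty space.
- collar_hole (a point): Centre of the mouth of the collar's through hole, on its top face, 48 mm above the worktop. The collar is a bright steel disc 130 mm across, 16 mm thick, with a dark hub cap (32 mm across, 5 mm high) in the middle. The hole is 14 mm wide with a thin brass ring round it, 45 mm from the axis, and travels with the collar. z up.
- collar (a joint): Angle of the collar, rad, growing counter-clockwise seen from above. Stops at -0.1 and 1.5; it starts between 0 and 0.3. At 0 the hole lies at -0.8 rad from the fixture's x axis. It turns stiffly and stays where it is left: 3 to 4 N of side force at the hole.
- pin_block: Dark wooden block 80 x 70 mm, 45 mm high, fixed to the worktop, in whose 15 mm hole, 36 mm deep, the pin stands. Origin: centre of the underside.
- pin_grip (a point): Where to grip the index pin: a little above the middle of its red square head (22 x 22 mm, 41 mm high), 59.5 mm above its tip, 27.5 mm above its shoulder. z runs up the pin, x and y are square to the faces of the head.
- pin_tip (a point): Centre of the point (lower end) of the pin's shank. z up along the pin.
- pin_shoulder (a point): Centre of the underside of the pin's flange, 32 mm above its tip; it lies on the collar's top when the pin is fully home.
- sanding_block: Black and grey sanding block, 110 x 58 x 30 mm, lying loose; to be left alone. Origin: centre of the underside.
- tape_measure: Orange tape measure, 32 x 93 x 64 mm, standing loose; to be left alone. Origin: centre of the underside.
- adjustable_wrench: Adjustable wrench, 190 x 40 x 10 mm, lying loose; to be left alone. Origin: centre of the underside.
- pin: The index pin, standing upright in the block: steel shank 12 mm thick and 32 mm long with a bevelled point, above it a steel flange 26 mm across, 4 mm thick, whose underside is the shoulder, above that the red square head 22 x 22 mm, 41 mm high. 77 mm in all, 0.1 to 0.17 kg. Origin: its tip.
Things that resemble listed ones, but are neither listed nor needed, are in the scene too. What is meant by the pin is not black or orange, and is the larger of those in its own colour.

How it is judged:
On the way, in this order (a step that is already met when the one before it is completed fails the run):
1. the pin's shank is in the collar's hole (z of pin_tip in the frame of collar_hole below -0.01 m and horizontal distance between pin_tip and collar_hole below 0.005 m), for 0.1 s.
2. the collar has been turned counter-clockwise with the pin in its hole (all of step 1 and value of joint collar above 0.5 rad), for 0.05 s.
At the end, for the whole second after the job is handed in: The pin stands upright (within 0.08 rad) through the collar's hole and the plate's, its shoulder within 3 mm of the collar's top and within 4 mm of the hole's centre, at rest and let go (z of pin_shoulder in the frame of collar_hole below 0.003 m and horizontal distance between pin_shoulder and collar_hole below 0.004 m and angle between pin_shoulder's own z axis and vertical below 0.08 rad and linear speed of pin below 0.01 m/s); the robot touches nothing.
It fails at once if the pin is forced: more than 40 N between pin and fixture (contact force between pin and fixture above 40 N).
It fails at once if a tool lying about is moved by more than 20 mm (distance of any of sanding_block, tape_measure, adjustable_wrench from where it was at the start of the episode above 0.02 m).
It also fails if it takes over 51 s, if anything falls off the work surface, if the arm or the gripper's body presses on something with over 40 N, if the wrist force passes 120 N, or if a joint passes its speed limit or range.

ROBOT

A 6-joint arm with a two-finger parallel gripper is mounted at the origin on a cart in front of the work surface, level with it; the furniture and walls round the work are solid. World frame = base frame: x ahead of the robot, y to its left, z up, the work surface at z = 0. Lengths are in m, angles in rad, forces in N, time in s.
With the tool pointing down it reaches from about 0.35 to 0.975 m from the base axis. Payload 17.4 kg.
Tool frame: the origin (TCP) lies on the mounting face of the last link; the fingertips stand 173 mm ahead of it and the grasp point (between the pads) lies 155 mm ahead of it; z points along the fingers, y is the direction in which the jaws open and shut (so a half turn about z gives the same grasp; the last joint's range is limited). The gripper opens to 85 mm and grips with 20 to 120 N. Pads are 22 mm wide; open, the fingers measure 114 mm over their backs; the gripper's body (76 mm by 85 mm) begins 54 mm behind the grasp point. The pads swing forward as they close: fully open they stand 13 mm farther back than shut.
Start: joints at [-1.206, 0.116, 1.442, -0, 1.584, -0.038], TCP at [0.265, -0.621, 0.405] pointing down, gripper open.
Joint ranges: [-2.83, 2.83], [-0.83, 2.19], [0.07, 2.5], [-1.14, 4.28], [0.01, 3], [-2.97, 2.97]. Speed limits (rad/s): [1.89, 1.89, 2.22, 3.14, 3.14, 3.14].

INTERFACE

Orientations are given as a 3x3 rotation matrix whose columns are the frame's x, y, z axes.
In Python, from workcell import r gives the robot as it stands. Calls block until the motion is done:
- r.move_pose(position, orientation): joint-space move of the TCP to a pose.
- r.servo_line(position, attitude=None, max_speed=0.15, guard=None): straight line of the TCP; attitude=None keeps the orientation; max_speed is the mean speed in m/s. With guard (N) it stops when the force on the tool has changed by that much, and returns True; else False.
- r.move_joints(angles): joint-space move.
- r.ungrasp() and r.clamp(strength=None): open the fingers fully, or close them until they stop; strength is the grip in N (None keeps the last).
- r.dwell(seconds).
- r.solve_ik(position, orientation): joint angles nearest the present ones, or None.
- r.observe(): the state.
- r.get_image(name): name is "scene" or "top" or "wrist"; returns (picture, depth): 480x640x3 uint8, red, green, blue; 480x640 float32, m along the optical axis (not along the pixel's ray), 0 where there is no reading.
- r.camera_params(name): a dict with "fx", "fy", "cx", "cy" (pixels), "k1" (the pictures are not rectified: a ray, as slopes to the right and down, at radius r is drawn at 1 + k1 r^2 times it, then the intrinsics apply), "extrinsics" (4x4, takes a point from camera to world coordinates). Camera axes: x right, y down, z forward; pixel columns grow to the right and rows downward; lengths in m; the calibration is good to about 2 mm. A picture is of the moment at which its call begins: read the wrist's pose just before it. camera_params takes no time and is no camera call; for the wrist camera it gives the pose at the moment of the call.
A pose or a line that the arm cannot do raises r.IKError and nothing moves.
- r.job_done(): hands the job in, once; it reports no verdict.
The state is a dict: "time": time; "joints": joint angles; "joint_vel": joint speeds; "joint_torque": joint torques, N m; "position": TCP position; "tcp_rot": TCP orientation; "wrist_force": force on the tool from outside, world axes, zero at the start; "torque": the same for the moment, N m; "gripper_width": finger opening in m.
Only numpy, scipy, OpenCV 4.12 (cv2) and the standard library are available. Lean on these libraries where they do the work, as an engineer would, in place of code of your own. Each camera call takes 0.05 s, during which the arm holds its last target.

## Working session

There is one attempt and no reset: what is moved stays moved. The work goes in short steps, each a Python script; the robot and the scene stay as the last script left them, time stands still between calls to the robot, and variables do not carry over. Pictures are saved under pics/ and viewed, and the job is handed in when it is done.

```bash
mkdir -p pics; ls
python3 - <<'E'
from workcell import r
import cv2,numpy as np
s=r.observe();print(s)
for n in ["scene","top","wrist"]:
    p=r.camera_params(n);im,d=r.get_image(n)
    cv2.imwrite(f"pics/{n}0.png",im[:,:,::-1]);np.savez(f"pics/{n}0.npz",im=im,d=d,E=p["extrinsics"])
    print(n,p)
E
```

```text
pics
{'time': 0.0, 'joints': array([-1.20581681e+00,  1.16513475e-01,  1.44228981e+00, -5.21934393e-05,
        1.58400392e+00, -3.77916209e-02]), 'joint_vel': array([ 6.58500210e-04,  6.95615822e-04,  1.50993906e-04,  1.08079016e-03,
        9.29875912e-04, -1.50919025e-05]), 'joint_torque': array([ 1.35474311e-04, -7.31978130e+01, -6.32482481e+01,  3.62307253e-05,
        6.49512018e-03, -4.78670074e-05]), 'position': array([ 0.26457495, -0.62100034,  0.40392827]), 'tcp_rot': array([[ 9.19978585e-01,  3.91968329e-01, -4.82260553e-04],
       [ 3.91968625e-01, -9.19977908e-01,  1.11592051e-03],
       [-6.26355874e-06, -1.21565398e-03, -9.99999261e-01]]), 'wrist_force': array([-0.62095216,  0.85513811, -0.65569424]), 'torque': array([-0.03097917,  0.01913   ,  0.02004302]), 'gripper_width': 0.0850305285259694}
scene {'fx': 617.3571611422512, 'fy': 617.3571611422512, 'cx': 332.0941548854547, 'cy': 226.57999942867744, 'k1': 0.0004967240279949469, 'extrinsics': array([[ 0.62007995, -0.35441409,  0.6999225 , -0.46016943],
       [-0.78436543, -0.26131338,  0.56257105, -0.90943818],
    
[... 405 characters left out ...]
6402e-03,
        -1.17399902e-01],
       [ 2.26635264e-03, -1.21996106e-01, -9.92527991e-01,
         1.08203290e+00],
       [ 0.00000000e+00,  0.00000000e+00,  0.00000000e+00,
         1.00000000e+00]])}
wrist {'fx': 423.53662756001347, 'fy': 423.53662756001347, 'cx': 325.7678856995653, 'cy': 243.154499136218, 'k1': -0.043487867133100794, 'extrinsics': array([[ 3.91933260e-01, -8.72500297e-01, -2.91773117e-01,
         3.40233123e-01],
       [-9.19993234e-01, -3.72002258e-01, -1.23396794e-01,
        -5.88889523e-01],
       [-8.76518912e-04,  3.16792601e-01, -9.48494428e-01,
         3.72814834e-01],
       [ 0.00000000e+00,  0.00000000e+00,  0.00000000e+00,
         1.00000000e+00]])}
```

View pics/top0.png

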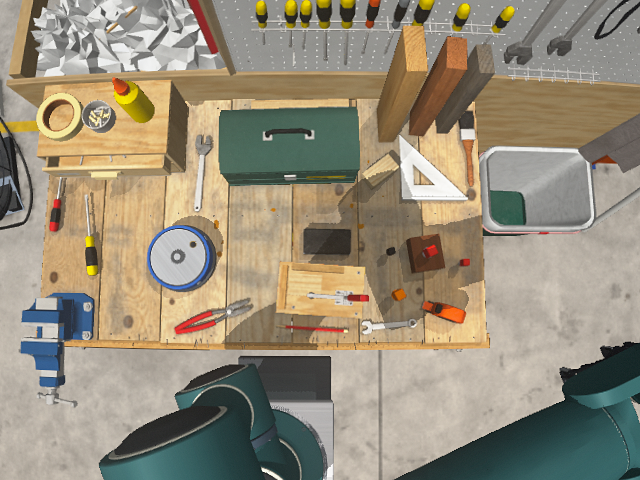

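View pics/scene0.png

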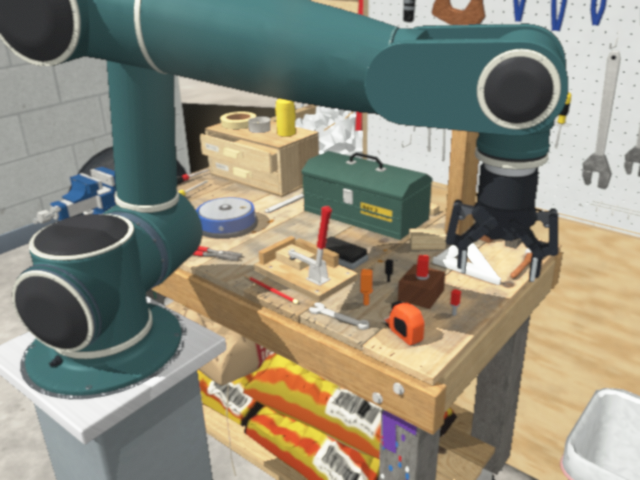

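View pics/wrist0.png

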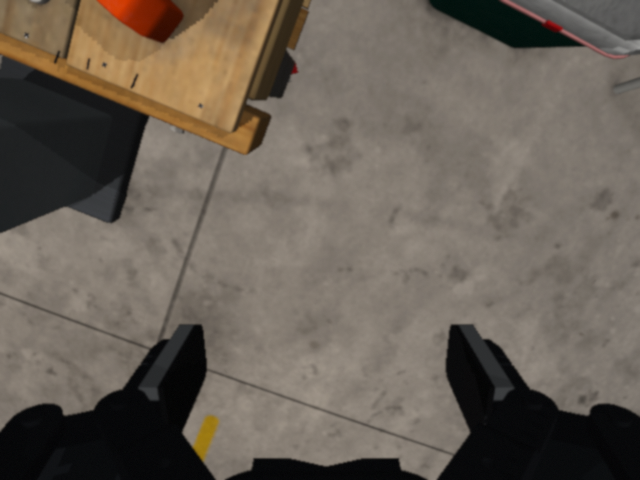

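```bash
cat > h.py <<'E'
import numpy as np,cv2
from workcell import r
def rays(p,uv):
    K=np.array([[p["fx"],0,p["cx"]],[0,p["fy"],p["cy"]],[0,0,1.]])
    uv=np.asarray(uv,float).reshape(-1,1,2)
    s=cv2.undistortPointsIter(uv,K,np.array([p["k1"],0,0,0.]),None,None,(3,50,1e-10)).reshape(-1,2)
    E=p["extrinsics"];d=np.c_[s,np.ones(len(s))]@E[:3,:3].T
    return E[:3,3],d
def onplane(p,uv,z):
    o,d=rays(p,uv); return o+d*((z-o[2])/d[:,2])[:,None]
def proj(p,X):
    E=np.linalg.inv(p["extrinsics"]);c=np.atleast_2d(X)@E[:3,:3].T+E[:3,3]
    s=c[:,:2]/c[:,2:];s=s*(1+p["k1"]*(s**2).sum(1))[:,None]
    return s*[p["fx"],p["fy"]]+[p["cx"],p["cy"]]
def R(a): # tool down; tool y axis at angle a (world)
    y=np.array([np.cos(a),np.sin(a),0]);z=np.array([0,0,-1.])
    return np.c_[np.cross(y,z),y,z]
def snap(n,name):
    p=r.camera_params(n);im,d=r.get_image(n)
    cv2.imwrite(f"pics/{name}.png",im[:,:,::-1]);np.savez(f"pics/{name}.npz",im=im,d=d,p=np.array(p,dtype=object))
    return p,im,d
E
python3 - <<'E'
from h import *
p=r.camera_params("top");im=np.load("pics/top0.npz")["im"]
print(onplane(p,[[431,252]],.09),onplane(p,[[425,253]],.045),onplane(p,[[181,257],[193,244]],.048))
a=cv2.resize(im[210:310,130:240],None,fx=5,fy=5,interpolation=cv2.INTER_CUBIC)
cv2.imwrite("pics/a.png",a[:,:,::-1])
a=cv2.resize(im[220:330,360:490],None,fx=5,fy=5,interpolation=cv2.INTER_CUBIC)
cv2.imwrite("pics/b.png",a[:,:,::-1])
E
```

```text
[[ 0.48884654 -0.37210127  0.09      ]] [[ 0.49132284 -0.36963638  0.045     ]] [[0.48193434 0.18834496 0.048     ]
 [0.51186013 0.1613613  0.048     ]]
```

View pics/a.png

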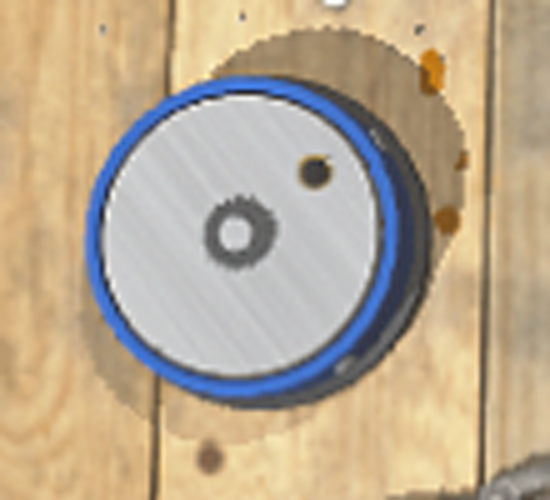

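View pics/b.png

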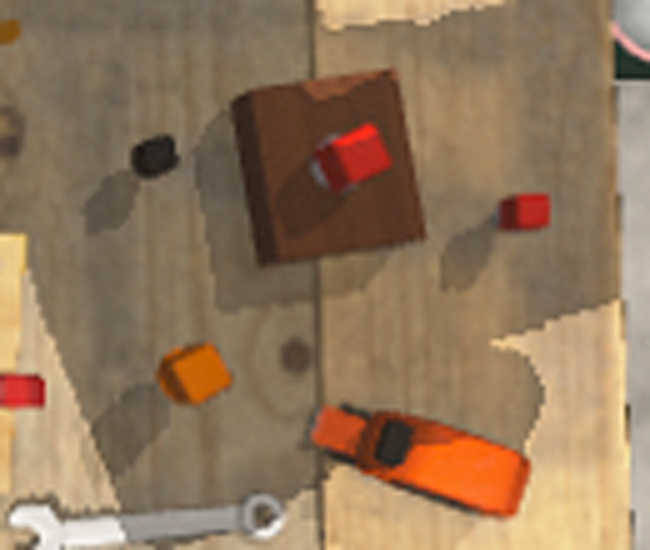

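Run:
```python
from h import *
a=np.deg2rad(-67)
r.move_pose([0.489,-0.371,0.37],R(a))
p,im,d=snap("wrist","w1")
print(r.observe()["time"],r.observe()["joints"])
```

```text
1.475 [-6.92289327e-01 -4.92853646e-03  1.62338891e+00 -2.13934796e-04
  1.52291129e+00  4.78278798e-01]
```

View pics/w1.png

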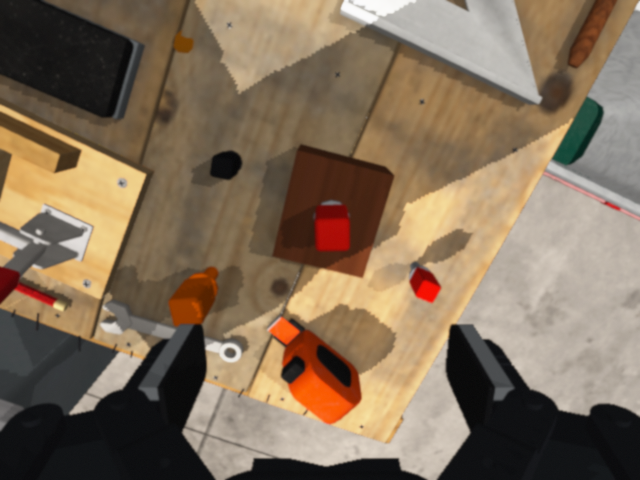

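Run:
```python
from h import *
f=np.load("pics/w1.npz",allow_pickle=True);p=f["p"].item();im=f["im"];d=f["d"]
v,u=np.mgrid[0:480,0:640]
hs=cv2.cvtColor(im,cv2.COLOR_RGB2HSV)
m=((hs[...,0]<6)|(hs[...,0]>174))&(hs[...,1]>150)&(hs[...,2]>70)&(abs(u-333)<40)&(abs(v-228)<45)
uv=np.c_[u[m],v[m]];o,dr=rays(p,uv);X=o+dr*d[m][:,None]
print(len(X),np.percentile(X,[0,5,50,95,100],0).round(4))
t=X[:,2]>np.percentile(X[:,2],95)-.004
pts=onplane(p,uv[t],np.median(X[t,2]))
print(cv2.minAreaRect(pts[:,:2].astype(np.float32)*1000),np.median(X[t,2]))
# full: rect of red on top face via hsv brightness
print(cv2.minAreaRect(onplane(p,uv[t],.09)[:,:2].astype(np.float32)*1000))
```

```text
1629 [[ 0.4719 -0.3956  0.0435]
 [ 0.4842 -0.3843  0.0559]
 [ 0.4974 -0.3729  0.0889]
 [ 0.5061 -0.3624  0.0905]
 [ 0.5643 -0.3399  0.3389]]
((494.2549133300781, -373.57672119140625), (21.99257469177246, 21.538145065307617), 23.942575454711914) 0.08936429411686697
((494.4333801269531, -373.490966796875), (21.936532974243164, 21.483274459838867), 23.942556381225586)
```

Run:
```python
from h import *
a=np.deg2rad(23.94-90)
c=[0.4943,-0.3735]
r.move_pose(c+[0.29],R(a))
r.servo_line(c+[0.2275],max_speed=0.08)
f0=r.observe()["wrist_force"]
r.clamp(80)
s=r.observe();print(s["time"],s["gripper_width"],f0,s["wrist_force"],s["position"])
g=r.servo_line([*s["position"][:2],0.34],max_speed=0.12)
s=r.observe();print(s["time"],s["gripper_width"],s["wrist_force"],s["position"])
snap("wrist","w2")
```

```text
3.425 0.02095434635467633 [ 1.00490827  0.60428362 -0.45139733] [0.15799646 1.54776775 3.78951941] [ 0.49438013 -0.37354721  0.22781482]
4.5167 0.020940460185294173 [-0.55623322  0.43174887 -1.96823621] [ 0.49430324 -0.37349165  0.33892365]
```

View pics/w2.png

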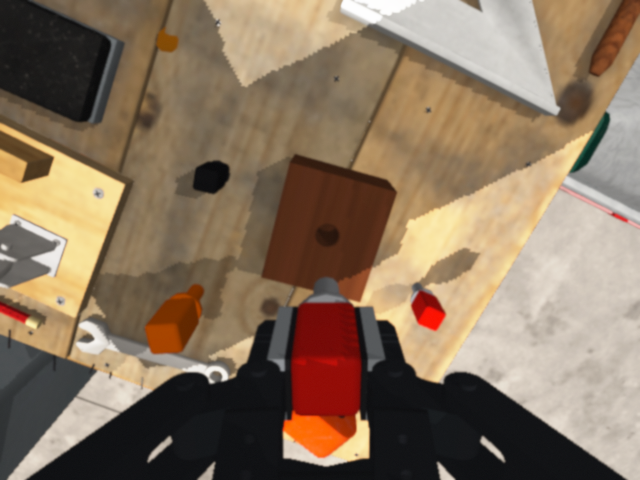

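Run:
```python
from h import *
a=np.deg2rad(23.94-90)
Ra=R(a);c=np.array([0.497,0.175])-0.05*Ra[:2,0]
r.move_pose([*c,0.40],Ra)
s=r.observe();print(s["time"],s["joints"],s["position"],s["wrist_force"])
snap("wrist","w3");snap("top","t3")
```

```text
6.4917 [ 2.75567968e-01 -3.24137438e-01  1.85601777e+00 -1.28758334e-04
  1.60992389e+00  1.42933508e+00] [0.45164765 0.15419301 0.39985662] [-0.05071103  0.46009174 -2.15543893]
```

View pics/w3.png

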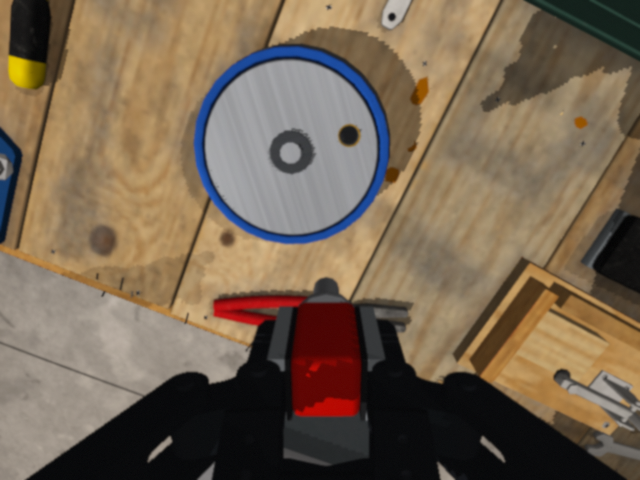

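```bash
cat > meas.py <<'E'
from h import *
def meas(name,box):
    f=np.load(f"pics/{name}.npz",allow_pickle=True);p=f["p"].item();im=f["im"]
    hs=cv2.cvtColor(im,cv2.COLOR_RGB2HSV);u0,u1,v0,v1=box
    w=np.zeros(im.shape[:2],bool);w[v0:v1,u0:u1]=1
    # light collar disc
    m=((hs[...,1]<45)&(hs[...,2]>110)&w).astype(np.uint8)
    cs=max(cv2.findContours(m,cv2.RETR_EXTERNAL,cv2.CHAIN_APPROX_NONE)[0],key=cv2.contourArea)[:,0]
    X=onplane(p,cs,.048);A=np.c_[2*X[:,:2],np.ones(len(X))]
    for _ in range(3):
        s=np.linalg.lstsq(A,(X[:,:2]**2).sum(1),rcond=None)[0];rr=np.sqrt(s[2]+s[0]**2+s[1]**2)
        k=abs(np.hypot(*(X[:,:2]-s[:2]).T)-rr)<.0015
        X=X[k];A=A[k]
    print(name,"axis",s[:2],"R",rr)
    hull=cv2.drawContours(np.zeros_like(m),[cv2.convexHull(cs)],-1,1,-1)
    hull=cv2.erode(hull,np.ones((5,5)))
    hm=((m==0)&(hull>0)).astype(np.uint8)
    n,l,st,ce=cv2.connectedComponentsWithStats(hm)
    for i in range(1,n):
        if st[i,4]>15:
            Y=onplane(p,[ce[i]],.048)[0];dd=Y[:2]-s[:2]
            print("  blob",st[i],ce[i],Y[:2],"rad",np.hypot(*dd),"ang",np.arctan2(dd[1],dd[0]))
E
python3 - <<'E'
from meas import *
meas("w3",(180,405,30,260));meas("t3",(140,225,215,305))
# block-hole in w2
f=np.load("pics/w2.npz",allow_pickle=True);p=f["p"].item();im=f["im"]
g=im[215:255,305:350].sum(2);vv,uu=np.nonzero(g<110);print(len(uu),uu.mean()+305,vv.mean()+215,g.min(),np.median(g))
print(onplane(p,[[uu.mean()+305,vv.mean()+215]],.045))
a=cv2.resize(im[260:300,300:350],None,fx=10,fy=10);cv2.imwrite("pics/c.png",a[:,:,::-1])
E
```

```text
w3 axis [0.48397141 0.1970215 ] R 0.06371112533577034
  blob [338 124  23  24 438] [348.91324201 135.06392694] [0.51262127 0.16226691] rad 0.04504104917547394 ang -0.881384910853899
  blob [ 269  129   46   45 1178] [291.84210526 150.90152801] [0.48493406 0.19633577] rad 0.0011819148013729795 ang -0.6189590813340562
t3 axis [0.50930185 0.09070735] R 0.13219520514699373
  blob [170 238  27  32 436] [181.25688073 251.45642202] [0.4946755  0.18817839] rad 0.09856233270701592 ang 1.719743417678047
343 326.9008746355685 235.9271137026239 71 143.0
[[ 0.49377936 -0.37433664  0.045     ]]
```

View pics/c.png

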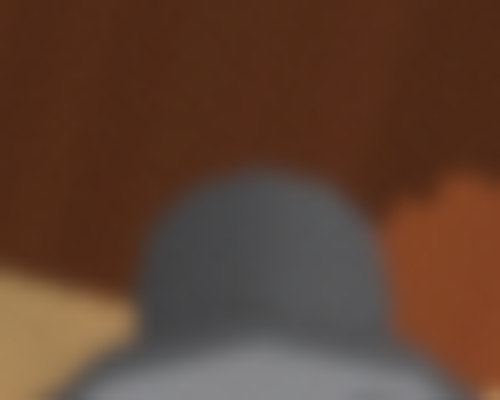

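Run:
```python
from meas import *
f=np.load("pics/top0.npz");np.savez("pics/top0b.npz",im=f["im"],d=f["d"],p=np.array(r.camera_params("top"),dtype=object))
meas("top0b",(140,222,215,300))
f=np.load("pics/w2.npz",allow_pickle=True);p=f["p"].item()
P=np.array([0.49430324,-0.37349165,0.33892365-.2145])
a=np.deg2rad(23.94-90);Ra=R(a)
th=np.linspace(0,2*np.pi,60)
for rad,dz in((.006,.003),(.0045,0)):
    C=P+rad*np.c_[np.cos(th),np.sin(th),0*th]+[0,0,dz];q=proj(p,C);print(rad,q.min(0),q.max(0))
```

```text
top0b axis [0.48292496 0.19667234] R 0.06402429425473484
  blob [190 241   7   7  40] [192.65 243.9 ] [0.51209107 0.16218391] rad 0.04516761655418273 ang -0.8688166318364227
  blob [171 250  14  13  89] [177.88764045 255.95505618] [0.48432208 0.19569601] rad 0.0017044544647065636 ang -0.6099324749674453
0.006 [313.07475137 275.69804247] [338.84296935 299.25764603]
0.0045 [316.43489635 276.15626864] [335.48867805 293.61460767]
```

Run:
```python
from h import *
Ra=R(np.deg2rad(23.94-90));c=[0.5126,0.1623]
r.move_pose([*c,0.30],Ra)
r.servo_line([*c,0.275],Ra,max_speed=0.08)
s=r.observe();print(s["time"],s["position"],s["wrist_force"])
snap("wrist","w4")
```

```text
7.5917 [0.51240547 0.16230817 0.27495753] [-0.13280283  0.02532383 -1.92404891]
```

View pics/w4.png

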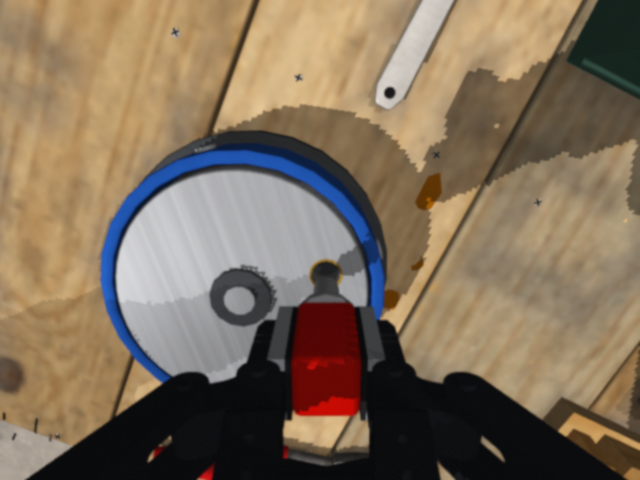

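Run:
```python
from h import *
c=[0.5126,0.1623]
g=r.servo_line([*c,0.2505],max_speed=0.025,guard=6)
s=r.observe();print(g,s["time"],s["position"],s["wrist_force"],s["torque"])
```

```text
False 8.775 [0.51264067 0.16231168 0.25067624] [-0.57179161 -0.28164368 -1.0804454 ] [ 0.01079437  0.00347001 -0.01845824]
```

```bash
cat > arc.py <<'E'
from h import *
import sys
A=np.array([0.4838,0.1969]);H=np.array([0.5126,0.1623])
d=H-A;rad=.045;a0=np.arctan2(d[1],d[0])
def tgt(th,z): return [*(A+rad*np.array([np.cos(a0+th),np.sin(a0+th)])),z]
def state(th):
    s=r.observe();f=s["wrist_force"]-np.array([0,0,-1.5]);er=np.array([np.cos(a0+th),np.sin(a0+th)]);et=np.array([-er[1],er[0]])
    q=s["position"][:2]-A
    return s["time"],f[:2]@er,f[:2]@et,f[2],np.hypot(*q),np.arctan2(q[1],q[0])-a0,s["position"][2]
def show(th,x): print("%.3f  t%.2f fr%.1f ft%.1f fz%.1f  rad%.4f ang%.3f z%.4f"%(th,*x))
E
python3 - <<'E'
from arc import *
print(a0,np.hypot(*d))
for z in (.2460,.2440,.2425):
    g=r.servo_line(tgt(0,z),max_speed=.02,guard=10);show(0,state(0))
    if g: break
E
```

```text
-0.8766268787507228 0.045017774267504564
0.000  t9.15 fr0.1 ft0.3 fz-0.7  rad0.0450 ang-0.001 z0.2458
0.000  t9.40 fr-0.3 ft-0.0 fz4.8  rad0.0451 ang0.003 z0.2443
0.000  t9.65 fr0.1 ft0.0 fz5.1  rad0.0451 ang0.002 z0.2428
```

Run:
```python
from arc import *
th=0
while th<0.36:
    th+=.03
    g=r.servo_line(tgt(th,.2425),max_speed=.02,guard=9)
    x=state(th)
    show(th,x)
    if g or abs(x[2])>9 or abs(x[1])>8 or x[3]<2: print("stop",g);break
```

```text
0.030  t9.90 fr1.1 ft-3.1 fz6.1  rad0.0450 ang0.029 z0.2425
0.060  t10.15 fr0.5 ft-4.9 fz7.6  rad0.0450 ang0.056 z0.2424
0.090  t10.40 fr0.4 ft-6.7 fz7.9  rad0.0450 ang0.084 z0.2423
0.120  t10.65 fr-0.2 ft-6.6 fz7.9  rad0.0450 ang0.113 z0.2423
0.150  t10.90 fr-0.6 ft-6.4 fz7.3  rad0.0449 ang0.143 z0.2422
0.180  t11.15 fr-1.5 ft-8.0 fz7.1  rad0.0449 ang0.173 z0.2422
0.210  t11.40 fr-0.6 ft-8.0 fz6.5  rad0.0449 ang0.202 z0.2422
0.240  t11.65 fr-0.6 ft-7.1 fz6.7  rad0.0449 ang0.232 z0.2421
0.270  t11.90 fr-0.5 ft-8.3 fz6.2  rad0.0449 ang0.262 z0.2421
0.300  t12.15 fr-0.7 ft-7.2 fz6.6  rad0.0449 ang0.291 z0.2421
0.330  t12.40 fr-1.0 ft-7.6 fz6.5  rad0.0449 ang0.322 z0.2421
0.360  t12.65 fr0.7 ft-7.7 fz6.7  rad0.0449 ang0.352 z0.2421
```

Run:
```python
from arc import *
th=.36
while th<1.4:
    th+=.025
    g=r.servo_line(tgt(th,.2425),max_speed=.02,guard=9)
    x=state(th)
    show(th,x)
    if g or abs(x[2])>13 or abs(x[1])>8 or x[3]<3: print("stop",g);break
```

```text
0.385  t12.90 fr-1.4 ft-8.1 fz6.3  rad0.0449 ang0.376 z0.2421
0.410  t13.15 fr-1.2 ft-8.1 fz6.7  rad0.0449 ang0.402 z0.2421
0.435  t13.40 fr-0.6 ft-7.8 fz6.0  rad0.0449 ang0.426 z0.2421
0.460  t13.65 fr-1.2 ft-7.4 fz6.9  rad0.0449 ang0.451 z0.2422
0.485  t13.90 fr-0.9 ft-7.8 fz6.4  rad0.0449 ang0.476 z0.2422
0.510  t14.15 fr-0.9 ft-8.6 fz6.6  rad0.0450 ang0.501 z0.2422
0.535  t14.40 fr-1.0 ft-7.9 fz6.7  rad0.0450 ang0.526 z0.2422
0.560  t14.65 fr-0.4 ft-8.4 fz5.6  rad0.0450 ang0.551 z0.2422
0.585  t14.90 fr-0.6 ft-7.1 fz6.4  rad0.0450 ang0.576 z0.2422
0.610  t15.15 fr0.8 ft-9.1 fz5.7  rad0.0450 ang0.601 z0.2422
0.635  t15.40 fr-0.4 ft-7.8 fz6.5  rad0.0450 ang0.626 z0.2422
0.660  t15.65 fr-0.5 ft-7.8 fz6.7  rad0.0450 ang0.651 z0.2423
0.685  t15.90 fr-0.4 ft-7.7 fz6.2  rad0.0451 ang0.676 z0.2423
0.710  t16.15 fr-0.2 ft-7.8 fz5.7  rad0.0451 ang0.701 z0.2423
0.735  t16.40 fr0.1 ft-7.6 fz4.7  rad0.0451 ang0.726 z0.2423
0.760  t16.65 fr-0.4 ft-7.1 fz6.5  rad0.0451 ang0.751 z0.2423
0.785  t16.90 fr-0.1 ft-7.3 fz5.8  rad0.0451 ang0.776 z0.2424
0.810  t17.15 fr-1.3 ft-7.6 fz6.7  rad0.0451 ang0.800 z0.2424
0.835  t17.40 fr-1.1 ft-7.4 fz5.8  rad0.0451 ang0.825 z0.2424
0.860  t17.65 fr-0.7 ft-7.8 fz6.6  rad0.0451 ang0.851 z0.2424
0.885  t17.90 fr-0.9 ft-7.5 fz5.7  rad0.0451 ang0.876 z0.2424
0.910  t18.15 fr-0.2 ft-7.7 fz5.4  rad0.0451 ang0.901 z0.2424
0.935  t18.40 fr0.2 ft-6.4 fz5.9  rad0.0451 ang0.926 z0.2424
0.960  t18.65 fr-0.5 ft-7.8 fz6.0  rad0.0451 ang0.951 z0.2424
0.985  t18.90 fr0.1 ft-7.1 fz5.8  rad0.0451 ang0.975 z0.2425
1.010  t19.15 fr0.4 ft-8.4 fz5.8  rad0.0451 ang1.000 z0.2425
1.035  t19.40 fr1.0 ft-7.4 fz6.3  rad0.0451 ang1.026 z0.2425
1.060  t19.65 fr0.1 ft-7.6 fz4.8  rad0.0451 ang1.052 z0.2425
1.085  t19.90 fr1.5 ft-6.5 fz5.8  rad0.0451 ang1.077 z0.2425
1.110  t20.15 fr2.0 ft-0.4 fz2.9  rad0.0451 ang1.111 z0.2424
stop False
```

Run:
```python
from arc import *
show(1.11,state(1.11))
for th in(1.118,1.126,1.134):
    g=r.servo_line(tgt(th,.2425),max_speed=.02,guard=8);x=state(th);show(th,x)
    if g or x[2]<-11:break
```

```text
1.110  t20.15 fr2.0 ft-0.4 fz2.9  rad0.0451 ang1.111 z0.2424
1.118  t20.40 fr3.4 ft-1.7 fz1.3  rad0.0450 ang1.119 z0.2424
1.126  t20.65 fr5.2 ft-2.9 fz1.0  rad0.0450 ang1.125 z0.2424
1.134  t20.90 fr3.0 ft-2.5 fz0.8  rad0.0450 ang1.133 z0.2425
```

Run:
```python
from arc import *
th=1.136
for z in(.2405,.238,.235,.2325,.231):
    g=r.servo_line(tgt(th,z),max_speed=.02,guard=8);x=state(th);show(th,x)
    if g or x[3]>8:print("stop",g);break
```

```text
1.136  t21.15 fr3.8 ft-2.8 fz0.4  rad0.0450 ang1.134 z0.2403
1.136  t21.43 fr5.1 ft-2.4 fz-0.8  rad0.0450 ang1.135 z0.2376
1.136  t21.73 fr5.2 ft-4.0 fz-1.2  rad0.0450 ang1.136 z0.2345
1.136  t22.00 fr4.4 ft-2.9 fz-0.3  rad0.0450 ang1.136 z0.2320
1.136  t22.25 fr4.2 ft-2.6 fz1.0  rad0.0450 ang1.136 z0.2308
```

Run:
```python
from arc import *
th=1.136
for z in(.2302,.2295,.229,.2285):
    g=r.servo_line(tgt(th,z),max_speed=.01,guard=7);x=state(th);show(th,x)
    if g or x[3]>5:print("stop",g);break
p=r.observe()["position"];snap("wrist","w5")
```

```text
1.136  t22.50 fr0.2 ft-3.8 fz9.8  rad0.0450 ang1.136 z0.2307
stop False
```

View pics/w5.png

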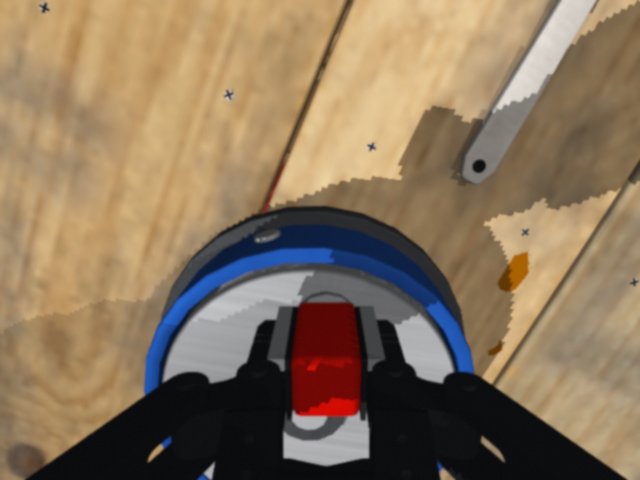

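Run:
```python
from arc import *
r.ungrasp();show(1.136,state(1.136))
p=r.observe()["position"]
r.servo_line([p[0],p[1],.30],max_speed=.08)
Ra=r.observe()["tcp_rot"]
r.servo_line([p[0]-.05*Ra[0,0],p[1]-.05*Ra[1,0],.40],max_speed=.12)
s=r.observe();print(s["time"],s["wrist_force"],s["gripper_width"])
pp,im,d=snap("wrist","w6");snap("scene","s6")
hs=cv2.cvtColor(im,cv2.COLOR_RGB2HSV);v,u=np.mgrid[0:480,0:640]
m=((hs[...,0]<6)|(hs[...,0]>174))&(hs[...,1]>150)&(hs[...,2]>70)&(d>0)
o,dr=rays(pp,np.c_[u[m],v[m]]);X=o+dr*d[m][:,None];T=tgt(1.136,0)
k=(np.hypot(X[:,0]-T[0],X[:,1]-T[1])<.03)&(X[:,2]>.06)
X=X[k];t=X[:,2]>np.percentile(X[:,2],95)-.004
print(k.sum(),np.median(X[t,2]),X[t,2].min(),X[t,2].max(),cv2.minAreaRect(X[t,:2].astype(np.float32)*1000),T)
```

```text
1.136  t23.19 fr-0.4 ft0.8 fz1.1  rad0.0450 ang1.136 z0.2301
25.3 [-0.20950507  0.05174196 -0.04648537] 0.08530269743814195
1158 0.09235914337328449 0.08968421961809869 0.09465640788636565 ((527.096923828125, 207.96530151367188), (21.203325271606445, 20.73247718811035), 23.388547897338867) [np.float64(0.5272947925958601), np.float64(0.2084413611434318), 0]
```

View pics/w6.png

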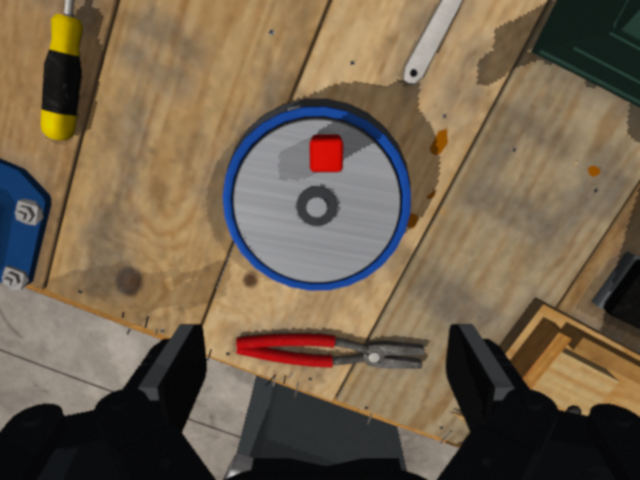

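View pics/s6.png

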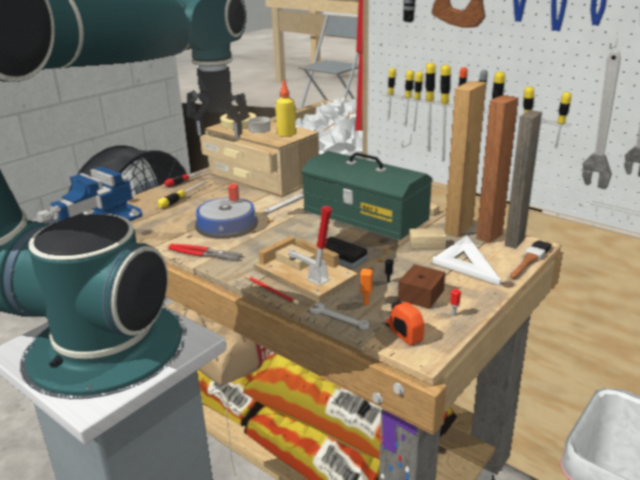

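The wrist view shows the pin upright at pixel (326,154) with its head top about 92.4 mm up; fully home would be 93 mm. The scene view shows it seated at (233,190) and the tools where they were. I'm handing the job in.

```bash
python3 -c "
from workcell import r
r.job_done();print(r.observe()['time'])"
```

```text
the job is handed in; nothing more can be done
the job is handed in; nothing more can be done
```

The pin is fully home in the collar and the plate below, released, and the job was handed in with about 25 s of the 51 s used.

- **Pin into collar:** I took the red pin from its block and lowered it 12 mm into the collar's hole with no measurable resistance.
- **Finding the hole:** I turned the collar counter-clockwise with 5 to 8 N of downward pressure. At about 1.11 to 1.13 rad the upward force dropped to about 1 N. I did not push on until the pin was blocked round. That it then sank freely to full depth is what confirmed the hole.
- **Seating:** The pin slid down freely and stopped on its shoulder at a force of about 10 N, with the tool within 0.2 mm of the expected height. The highest force I read was about 10 N, against the limit of 40 N.

**Last checks:**
- The head top measures 92.4 mm; fully home would be 93 mm, and the calibration is good to about 2 mm.
- The pin is within 0.5 mm of where the hole should be and looks upright in both views.
- The gripper is open and well clear, with no force on the wrist.
- The tools look unmoved, judged by eye only.

No check failed. The first rough guess of the fixture's axis, picked by hand from the top picture, was about 8 mm off. Fitting a circle to the collar's rim in the wrist and top pictures gave axes that agreed within about 1 mm, and I used those.

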